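# Open the label printer for a new roll

## Robot

A 6-joint arm with a two-finger parallel gripper is mounted at the origin on the work surface. World frame = base frame: x ahead of the robot, y to its left, z up, the work surface at z = 0. Lengths are in m, angles in rad, forces in N, time in s.
With the tool pointing down it reaches from about 0.275 to 0.875 m from the base axis. Payload 12.5 kg.
Tool frame: the origin (TCP) lies on the centre line of the jaws, within the pads' length; the fingertips stand r.finger_overhang ahead of it and the grasp point (between the pads) lies 3 mm ahead of it (r.finger_overhang is the distance from the TCP to the fingertips, in m); z points along the fingers, y is the line along which they close (so a half turn about z gives the same grasp; the last joint's range is limited). The gripper opens to 85 mm and grips with 20 to 120 N. Pads are 22 mm wide; open, the fingers measure 114 mm over their backs; the gripper's body (76 mm by 85 mm) begins 54 mm behind the grasp point. The pads swing forward as they close: fully open they stand 13 mm farther back than shut.
Start: joints at [-1.336, 0.351, 1.652, -0, 1.139, -0.085], TCP at [0.173, -0.522, 0.253] pointing down, gripper open.
Joint ranges: [-2.75, 2.75], [-0.79, 2.1], [0.01, 2.65], [-1.57, 4.71], [0.07, 3.14], [-2.87, 2.87]. Speed limits (rad/s): [2.22, 2.22, 2.79, 3.14, 3.14, 3.14].

## Interface

Orientations are given as a unit quaternion [x, y, z, w].
In Python, from cell import r, optics gives the robot as it stands. The module is installed in compiled form; this text tells all that it offers. Calls block until the motion is done:
- r.move_to(position, orientation): joint-space move of the TCP to a pose.
- r.move_linear(position, rot=None, vel=0.15): straight line of the TCP; rot=None keeps the orientation; vel is the mean speed in m/s.
- r.set_joints(angles): joint-space move.
- r.set_gripper(opening, squeeze=None): opening from 0.0 (shut) to 1.0 (fully open); squeeze is the grip in N (None keeps the last); returns when the fingers have stopped.
- r.sleep(seconds).
- r.inverse_kinematics(position, orientation): joint angles nearest the present ones, or None.
- optics.get_image(name): name is "side" or "top" or "wrist"; returns a dict with "pixels" (384x512x3 uint8, red, green, blue), "depth" (384x512 float32, m along the optical axis (not along the pixel's ray), 0 where there is no reading), "fx", "fy", "cx", "cy" (pixels), "D" ([k1, k2, p1, p2, k3] as OpenCV has them; the pictures are not rectified), "camera_from_world" (4x4, takes a point from world to camera coordinates); the wrist camera has in their place "mount" (4x4, takes a point from camera to tool coordinates, whose origin is the TCP and whose axes are the flange's). Camera axes: x right, y down, z forward; pixel columns grow to the right and rows downward; lengths in m; the calibration is good to about 2 mm. A picture is of the moment at which its call begins: read the wrist's pose just before it.
A pose or a line that the arm cannot do raises r.PlanningError and nothing moves.
- r.hand_in(): hands the job in; it is judged then, once.
Readings, each from a call of its own:
- r.current_t(): time.
- r.current_q(): joint angles.
- r.current_qvel(): joint speeds.
- r.current_effort(): joint torques, N m.
- r.current_tool_pos(): TCP position.
- r.current_ee_rot(): TCP orientation.
- r.current_contact_force(): force on the tool from outside, world axes, zero at the start.
- r.current_torque(): the same for the moment, N m.
- r.current_opening(): opening from 0.0 (shut) to 1.0 (fully open).
- r.current_finger_force(): force on a finger pad.
Only numpy, scipy, OpenCV 4.12 (cv2) and the standard library are available. Lean on these libraries where they do the work, as an engineer would, in place of code of your own. Each camera call takes 0.05 s, during which the arm holds its last target. There are 200 camera calls.

## Task

The label printer on the glazing bench has run out of labels: open it for a new roll. Gently press down the release tab at the front right corner of the printer with a fingertip so that the cover springs up, then push the cover back with the finger until it rests fully open against its stop, and move clear. Do not lift or shove anything: the printer, the spare roll, the bottle and the glaze tub stay where they stand.

Things in the scene. Friction and masses are not known exactly. Their poses are not given: they have to be found in the camera images.
- printer: Light grey label printer, loose on rubber feet: 200 mm deep (x), 130 wide (y), 110 high shut, 1.6 kg; about 10 N slide it. Origin: centre of its underside; x from front to back (hinge side), y to the left, z up. Front block (x -100 to -58 mm) 58 mm high, with a 70 mm high label lip at its back, left of the tab; behind it the roll bay, walls 81 mm high, empty core inside up to 59 mm.
- tab (a joint): Turn of the dark rocking release tab in rad: 0 = up, at rest; 0.20 = pressed to its stop. The catch lets go at about 0.11. It springs back up when left alone.
- tab_pad (a point): Top of the thumb ridge along the front edge of the tab's dark pad, to be pressed straight down. Pad 26 mm along x, 36 along y; the ridge stands 73 mm above the bench, 15 mm above the front block, at x = -90, y = -40 mm of the printer: its front right corner seen from the front. About 4 mm down (2.5 N) frees the cover, 8 mm (3.5 N) is its stop. Axes at rest as the printer's.
- cover (a joint): Angle of the dark cover in rad: 0 = shut and caught; about 0.85 (49 deg) where its spring lifts it once freed; 1.85 (106 deg) = fully open at its stop. From 0.85 to upright it is light (under 1.5 N at the front edge); let go below about 1.2 it sinks back to 0.85, near upright it stays, past about 1.6 it falls back to its stop.
- cover_hinge (a point): Middle of the cover's hinge line, at x = 88 mm and 86 mm above the bench in the printer's frame; the line runs along the printer's y. This frame turns with the cover about its y axis and lies as the printer's when shut.
- cover_front (a point): Middle of the lowest front edge of the cover's lip, the edge to push on: when shut, 141 mm in front of the hinge line and 12 mm below it; it swings up and back about the hinge line. Cover: shell 130 mm wide, rising 24 mm above the hinge line at the back, sloping down to 5 mm at the front. Frame turns with the cover.
- spare_roll: Bystander: a new roll of white labels lying on its flat side beside the printer, 68 mm across, 58 mm high. Origin at the centre of its underside.
- tall_bottle: Bystander: cream squeeze bottle with a black nozzle, 48 mm across, 150 mm high, beside the printer. Origin at the centre of its underside.
- glaze_tub: Bystander: open white plastic tub, 90 mm across the rim, 60 mm high, beside the printer. Origin at the centre of its underside.
Mind the look-alikes: they are no part of the job. Of the things that look like the printer, take the one that is nearest to the robot's base at the start.

How it is judged:
On the way, in this order (a step that is already met when the one before it is completed fails the run):
1. the release tab is pressed down (value of joint tab above 0.08 rad).
2. the cover has sprung up (value of joint cover between 0.6 and 1.3 rad), for 0.1 s.
At the end, for the whole second after the job is handed in: The cover is fully open (over 1.75 of 1.85 rad) and at rest, the tab is back up (under 0.05 rad), the printer stands level within 25 mm of where it was, and the roll, bottle and tub stand upright within 20 mm of where they were (value of joint cover above 1.75 rad and velocity of joint cover between -0.1 and 0.1 rad/s and value of joint tab below 0.05 rad and distance of printer from where it was at the start of the episode below 0.025 m and angle between printer's own z axis and vertical below 0.04 rad and distance of each of spare_roll, tall_bottle, glaze_tub from where it was at the start of the episode below 0.02 m and angle between each of tall_bottle, spare_roll, glaze_tub's own z axis and vertical below 0.1 rad); the robot touches nothing.
It fails at once if the printer is shoved, lifted or tipped (distance of printer from where it was at the start of the episode above 0.03 m or height (world z) of printer above 0.01 m or angle between printer's own z axis and vertical above 0.08 rad).
It fails at once if the printer is struck or pressed with more than 40 N (contact force between the fingers and printer above 40 N).
It fails at once if the roll, the bottle or the tub is moved, lifted or knocked over (distance of any of spare_roll, tall_bottle, glaze_tub from where it was at the start of the episode above 0.03 m or angle between tall_bottle's own z axis and vertical above 0.35 rad).
It also fails if it takes over 42 s, if anything falls off the work surface, if the arm or the gripper's body presses on something with over 40 N, if the wrist force passes 120 N, or if a joint passes its speed limit or range.

## Working session

There is one attempt and no reset: what is moved stays moved. The work goes in short steps, each a Python script; the robot and the scene stay as the last script left them, time stands still between calls to the robot, and variables do not carry over. Pictures are saved under pics/ and viewed, at most 10 in all, crops included, and the job is handed in when it is done.

```bash
mkdir -p pics; cat > h.py <<'E'
import numpy as np, cv2
from cell import r, optics
from scipy.spatial.transform import Rotation as R
def grab(n):
    p=(np.array(r.current_tool_pos()),R.from_quat(r.current_ee_rot()).as_matrix())
    im=optics.get_image(n)
    if n=="wrist":
        T=np.eye(4);T[:3,:3]=p[1];T[:3,3]=p[0]; W=T@np.array(im["mount"])
    else: W=np.linalg.inv(np.array(im["camera_from_world"]))
    im["W"]=W; im["K"]=np.array([[im["fx"],0,im["cx"]],[0,im["fy"],im["cy"]],[0,0,1.]]); return im
def rays(im,uv):
    n=cv2.undistortPoints(np.array(uv,float).reshape(-1,1,2),im["K"],np.array(im["D"],float)).reshape(-1,2)
    return np.c_[n,np.ones(len(n))]
def plane(im,uv,z):
    d=rays(im,uv)@im["W"][:3,:3].T; o=im["W"][:3,3]
    return o+d*((z-o[2])/d[:,2])[:,None]
def deproj(im,uv):
    d=rays(im,uv); z=np.array([im["depth"][int(v),int(u)] for u,v in uv])
    return (d*z[:,None])@im["W"][:3,:3].T+im["W"][:3,3]
def cloud(im):
    v,u=np.mgrid[0:384,0:512]; d=rays(im,np.c_[u.ravel(),v.ravel()]); z=im["depth"].ravel()
    P=(d*z[:,None])@im["W"][:3,:3].T+im["W"][:3,3]; P[z==0]=np.nan; return P.reshape(384,512,3)
E
python3 - <<'E'
from h import *
a=grab("top");b=grab("side")
for n,i in(("top",a),("side",b)):
    np.save(f"pics/{n}.npy",i,allow_pickle=True)
    print(n,i["W"][:3,3].round(3),i["W"][:3,2].round(2))
    cv2.imwrite(f"pics/{n}0.png",cv2.resize(i["pixels"][:,:,::-1],(800,600),interpolation=cv2.INTER_CUBIC))
print(r.finger_overhang,r.current_t(),r.current_tool_pos(),r.current_ee_rot())
E
```

```text
top [ 0.434 -0.04   1.113] [ 0.16 -0.02 -0.99]
side [0.494 0.993 0.835] [ 0.1  -0.81 -0.58]
0.022 0.1 [ 0.17288531 -0.52182866  0.2528247 ] [ 9.87242113e-01  1.59225428e-01 -3.11023347e-05 -5.21925141e-04]
```

View pics/top0.png

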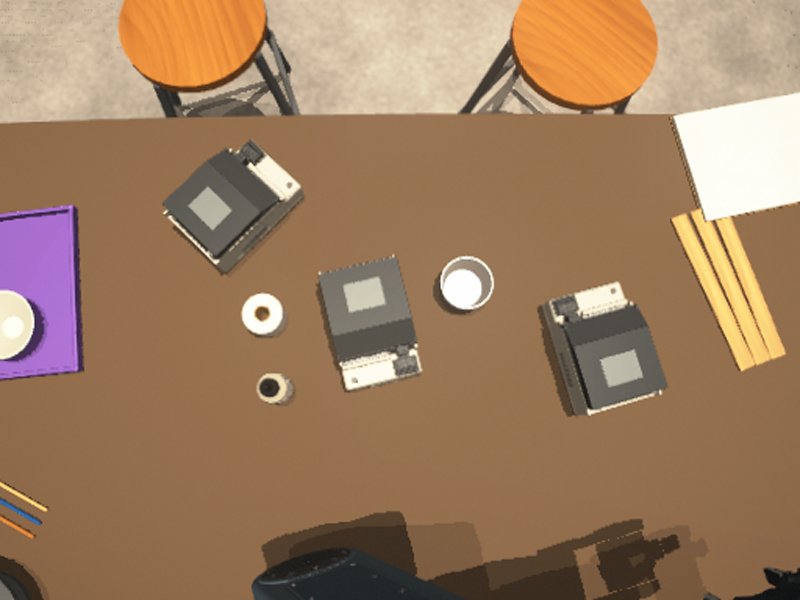

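View pics/side0.png

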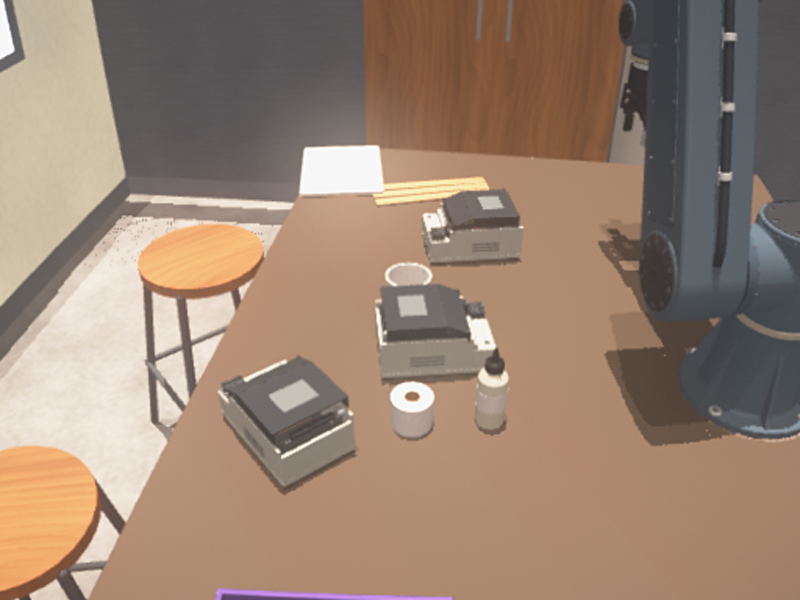

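The top view shows three printers: centre (≈368,322, tab dark at 405,362, front facing the robot), right (≈605,355) and upper left (≈235,205). The roll is at (263,314), the bottle at (274,388) and the tub at (466,283). The side view agrees. Next I measure positions and distances.

```bash
python3 - <<'E'
from h import *
a=np.load("pics/top.npy",allow_pickle=True).item();b=np.load("pics/side.npy",allow_pickle=True).item()
P=cloud(a);Q=cloud(b)
m=((P[:,:,2]>0.02)&(P[:,:,2]<0.2)&(P[:,:,0]>0.2)).astype(np.uint8)
n,l,s,c=cv2.connectedComponentsWithStats(m)
for i in range(1,n):
    if s[i,4]<150: continue
    p=P[l==i]; xy=p[:,:2].astype(np.float32)
    (cx,cy),(w,h),an=cv2.minAreaRect(xy*1000)
    print(i,c[i].round(),"mean",np.nanmean(p,0).round(3),"rect",round(cx),round(cy),round(w),round(h),round(an,1),"zmax",np.nanpercentile(p[:,2],[50,98]).round(3),"dist",round(np.hypot(cx,cy)))
# target corners (800px coords -> 512)
k=512/800
uv=np.array([(405,353),(405,362),(407,372),(393,350),(416,350),(347,378),(370,380),(345,388),(421,374),(320,273),(395,257),(365,295)])*k
for u,p in zip(uv,deproj(a,uv)): print(u.round(),p.round(3))
# side cloud: points near centre printer
E
```

```text
3 [148. 129.] mean [0.767 0.196 0.092] rect 779 199 134 202 45.9 zmax [0.107 0.113] dist 804
9 [ 37. 157.] mean [0.714 0.524 0.022] rect 709 518 250 116 37.6 zmax [0.022 0.026] dist 878
10 [237. 206.] mean [ 0.56  -0.033  0.097] rect 565 -32 203 130 12.8 zmax [0.109 0.114] dist 566
11 [301. 177.] mean [ 0.642 -0.204  0.047] rect 632 -196 88 86 88.5 zmax [0.05  0.064] dist 662
12 [386. 223.] mean [ 0.513 -0.411  0.093] rect 519 -419 205 133 14.4 zmax [0.108 0.114] dist 667
13 [ 10. 206.] mean [0.576 0.582 0.038] rect 570 581 115 77 2.1 zmax [0.038 0.053] dist 814
14 [168. 201.] mean [0.582 0.146 0.055] rect 584 148 66 64 45.1 zmax [0.058 0.063] dist 602
19 [175. 248.] mean [0.458 0.119 0.1  ] rect 459 124 45 46 44.5 zmax [0.1   0.144] dist 475
[259. 226.] [ 0.51  -0.089  0.087]
[259. 232.] [ 0.497 -0.089  0.069]
[260. 238.] [ 0.481 -0.092  0.07 ]
[252. 224.] [ 0.521 -0.071  0.019]
[266. 224.] [ 0.517 -0.108  0.06 ]
[222. 242.] [0.473 0.006 0.059]
[237. 243.] [ 0.469 -0.031  0.059]
[221. 248.] [0.458 0.012 0.   ]
[269. 239.] [ 0.48 -0.12 -0.  ]
[205. 175.] [0.644 0.048 0.085]
[253. 164.] [ 0.664 -0.075  0.107]
[234. 189.] [ 0.602 -0.026  0.109]
```

```bash
python3 - <<'E'
from h import *
a=np.load("pics/top.npy",allow_pickle=True).item();b=np.load("pics/side.npy",allow_pickle=True).item()
t=cv2.resize(a["pixels"][155:255,195:275,::-1],(480,600),interpolation=cv2.INTER_NEAREST)
s=cv2.resize(b["pixels"][175:245,235:320,::-1],None,fx=3.7,fy=3.7,interpolation=cv2.INTER_NEAREST)
o=np.zeros((600,800,3),np.uint8);o[:,:480]=t;o[:s.shape[0],484:484+s.shape[1]]=s[:,:316]
cv2.imwrite("pics/crop.png",o)
E
```

```text
(no output)
```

View pics/crop.png

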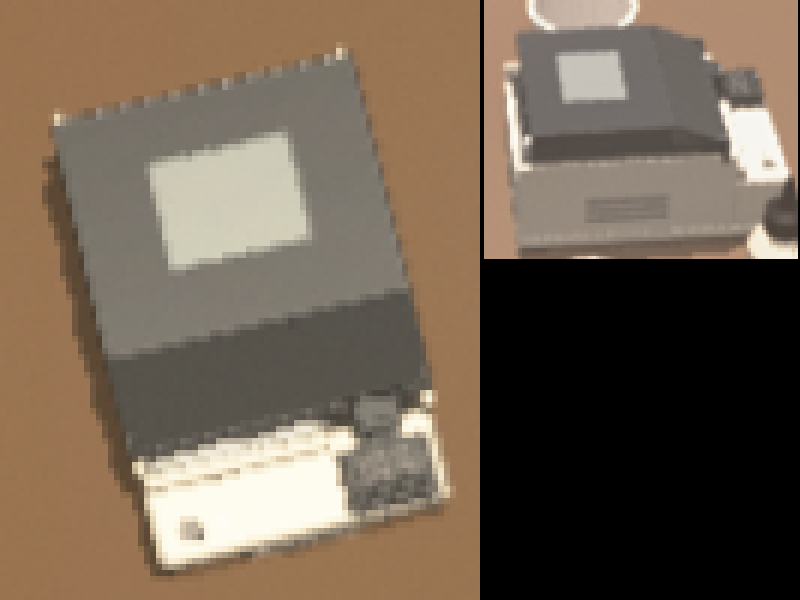

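Target: the centre printer, distance 0.566 m (the others are 0.667 and 0.804). Its footprint is 203×130 mm, yaw about 12.8°, and the tab predicted from that (0.486,-0.091) matches the dark pad seen at z≈0.07. I move above the tab, gripper shut and tilted 20°, and check from near.

```bash
cat >> h.py <<'E'
C=np.array([0.565,-0.032,0]);YAW=np.radians(12.8);TILT=np.radians(20)
def setpose(c,yaw):
    global C,YAW,X,Y,Z,d,n,ROT
    C=np.array(c);YAW=yaw
    X=np.array([np.cos(yaw),np.sin(yaw),0]);Y=np.array([-X[1],X[0],0]);Z=np.array([0,0,1.])
    d=np.sin(TILT)*X-np.cos(TILT)*Z; n=np.cos(TILT)*X+np.sin(TILT)*Z
    ROT=R.from_matrix(np.c_[n,np.cross(d,n),d]).as_quat()
setpose(C,YAW)
def pw(x,y,z): return C+x*X+y*Y+z*Z
def tcp(tip): return tip-r.finger_overhang*d
def ridge_tip(h,x=-.090,y=-.040): return pw(x,y,.073+h)+.008*n   # low corner 3 mm ahead of the ridge
def press(): pass
E
python3 - <<'E'
from h import *
r.set_gripper(0.0)
print(r.finger_overhang,r.current_opening(),r.current_t())
p=tcp(ridge_tip(.11)); q=r.inverse_kinematics(p,ROT); print(p.round(3),np.round(q,2))
r.move_to(p,ROT); print(r.current_t(),r.current_tool_pos(),np.round(r.current_contact_force(),2))
im=grab("wrist"); np.save("pics/w.npy",im,allow_pickle=True)
cv2.imwrite("pics/w1.png",im["pixels"][:,:,::-1])
t=grab("top"); np.save("pics/t2.npy",t,allow_pickle=True)
E
```

```text
0.022 0.0007499613751246831 0.8667
[ 0.486 -0.091  0.206] [-0.37  0.2   2.03  0.33  0.64  0.74]
2.8 [ 0.48619437 -0.09160802  0.20649933] [ 0.16 -0.31 -0.35]
```

View pics/w1.png

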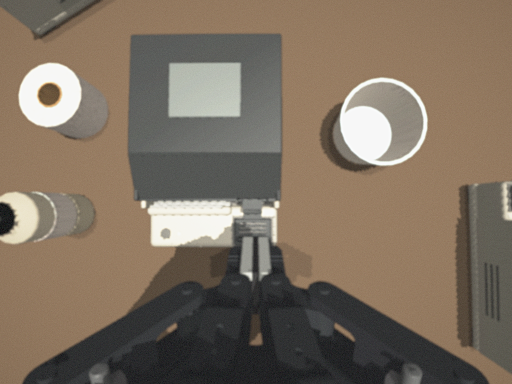

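The wrist view shows the printer square to the tool: cover corners (131,36), (281,36), block front edge at row ≈246 from column 151, tab pad columns 234–272 in line with the shut fingers (col ≈257). I check these against the model.

```bash
python3 - <<'E'
from h import *
im=np.load("pics/w.npy",allow_pickle=True).item()
def loc(p): q=p-C; return np.c_[q@X,q@Y,q[:,2]].round(4)*1000
print("block front-left",loc(plane(im,[(151,246)],.058)),"exp -100,65")
print("cover back corners",loc(plane(im,[(131,36),(281,36)],.110)))
print("cover depth",loc(deproj(im,[(150,60),(265,60),(205,175),(136,195),(275,195),(200,240),(242,232),(262,232),(252,224)])))
print("pad cols",loc(plane(im,[(234,230),(272,230)],.070)), "exp y -22,-58")
# cover dark mask bounds
g=im["pixels"].max(2); P=cloud(im); q=P-C; L=np.stack([q@X,q@Y,q[:,:,2]],2)
m=(L[:,:,2]>.04)&(abs(L[:,:,0])<.13)&(abs(L[:,:,1])<.1)
v=np.where(m); pts=L[m]; pts=pts[v[0]<230]
print("rect",cv2.minAreaRect((pts[:,:2]*1000).astype(np.float32)), np.percentile(pts,[1,99],axis=0).round(3))
sub=(L[205:246,232:274]); mm=(sub[:,:,2]>.061)&(sub[:,:,0]<-.06); print("pad pts",np.nanpercentile(sub[mm],[2,50,98],axis=0).round(4))
E
```

```text
block front-left [[-100.7   65.1   58. ]] exp -100,65
cover back corners [[ 86.   66.  110. ]
 [ 85.  -62.4 110. ]]
cover depth [[ 64.9  49.2 109.5]
 [ 63.9 -48.7 110.1]
 [-33.    2.6 103.2]
 [-49.9  65.2  95.4]
 [-50.  -57.7  95.6]
 [-94.7  15.6  56.8]
 [-85.  -27.6  71.7]
 [-85.1 -46.9  70.7]
 [-77.4 -37.2  70.8]]
pad cols [[-83.2 -19.8  70. ]
 [-83.3 -56.6  70. ]] exp y -22,-58
rect ((2.10260009765625, 2.7073707580566406), (131.13526916503906, 171.93890380859375), 89.95984649658203) [[-0.081 -0.061  0.057]
 [ 0.086  0.065  0.112]]
pad pts [[-0.0949 -0.0551  0.0684]
 [-0.0771 -0.0382  0.0707]
 [-0.0617 -0.0209  0.2018]]
```

Agreement is within 2 mm everywhere, so I press the tab with force watching.

```bash
python3 - <<'E'
from h import *
r.move_linear(tcp(ridge_tip(.008)),ROT,vel=.06)
f0=np.array(r.current_contact_force()); h=.006
while h>-.0085:
    r.move_linear(tcp(ridge_tip(h)),ROT,vel=.02)
    f=np.array(r.current_contact_force())-f0
    print(round(h*1000,1),f.round(2),round(r.current_t(),2))
    if np.linalg.norm(f)>8 or (h<-.005 and f[2]>3.6): break
    h-=.0015
r.sleep(.3)
im=grab("side"); np.save("pics/s3.npy",im,allow_pickle=True); cv2.imwrite("pics/s3.png",im["pixels"][:,:,::-1])
P=cloud(im);q=P-C;L=np.stack([q@X,q@Y,q[:,:,2]],2);m=(abs(L[:,:,0])<.09)&(L[:,:,1]>.02)&(L[:,:,1]<.07)&(L[:,:,0]>-.03)
print("cover zmax",np.nanpercentile(L[m][:,2],[50,99]),r.current_t())
E
```

```text
6.0 [ 0.41 -1.14 -0.21] 5.0
4.5 [-0.4  -0.71 -0.71] 5.25
3.0 [ 0.18  0.05 -0.8 ] 5.5
1.5 [-0.6  -1.63 -0.6 ] 5.75
0.0 [-0.84 -0.7  -1.43] 6.0
-1.5 [-0.08 -1.08  2.08] 6.25
-3.0 [ 0.16 -0.36  0.87] 6.5
-4.5 [ 1.21 -1.1   1.69] 6.75
-6.0 [ 0.34 -0.97  1.89] 7.0
-7.5 [ 1.26 -1.4   1.67] 7.25
cover zmax [0.07381949 0.1820542 ] 7.6
```

View pics/s3.png

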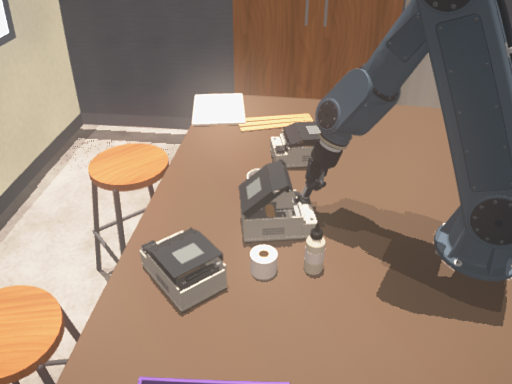

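The cover stands up (268,185 in the side view) with the finger still on the tab, and the printer has not moved. I lift off and push the cover back along its arc.

```bash
cat >> h.py <<'E'
def edge(a,y=0.0): return pw(.088-.141*np.cos(a)-.012*np.sin(a),y,.086+.141*np.sin(a)-.012*np.cos(a))
def push_tip(a,gap=0.,y=0.0): return edge(a,y)+.012*d-(.011+gap)*n
def covang(im):
    P=cloud(im);q=P-C;L=np.stack([q@X,q@Y,q[:,:,2]],2)
    return L
E
python3 - <<'E'
from h import *
r.move_linear(tcp(ridge_tip(.03)),ROT,vel=.06)
r.move_linear(tcp(pw(-.100,0,.15)),ROT,vel=.12)
r.move_linear(tcp(push_tip(.85,.025)),ROT,vel=.12)
f0=np.array(r.current_contact_force())
print(f0.round(2),r.current_t())
for a in np.arange(.85,1.66,.08):
    r.move_linear(tcp(push_tip(a)),ROT,vel=.06)
    f=np.array(r.current_contact_force())-f0; print(round(a,2),"X,Y,Z",(f@X).round(2),(f@Y).round(2),f[2].round(2),round(r.current_t(),2))
    if abs(f@X)>6: print("stop");break
im=grab("side"); np.save("pics/s4.npy",im,allow_pickle=True); cv2.imwrite("pics/s4.png",cv2.resize(im["pixels"][120:280,200:380,::-1],None,fx=3.3,fy=3.3))
E
```

```text
[ 0.13 -0.47  1.1 ] 9.6667
0.85 X,Y,Z -0.97 0.57 -0.62 10.23
0.93 X,Y,Z -0.32 0.97 -2.34 10.57
1.01 X,Y,Z -1.17 0.12 -1.68 10.92
1.09 X,Y,Z -0.34 0.59 -1.07 11.26
1.17 X,Y,Z 0.25 1.05 -2.25 11.6
1.25 X,Y,Z -0.27 1.46 -1.15 11.94
1.33 X,Y,Z 0.44 -0.69 -1.73 12.28
1.41 X,Y,Z -0.29 0.78 -1.52 12.62
1.49 X,Y,Z 0.16 1.57 -1.27 12.97
1.57 X,Y,Z -0.79 1.18 -1.7 13.31
1.65 X,Y,Z 1.28 -0.6 -1.08 13.65
```

View pics/s4.png

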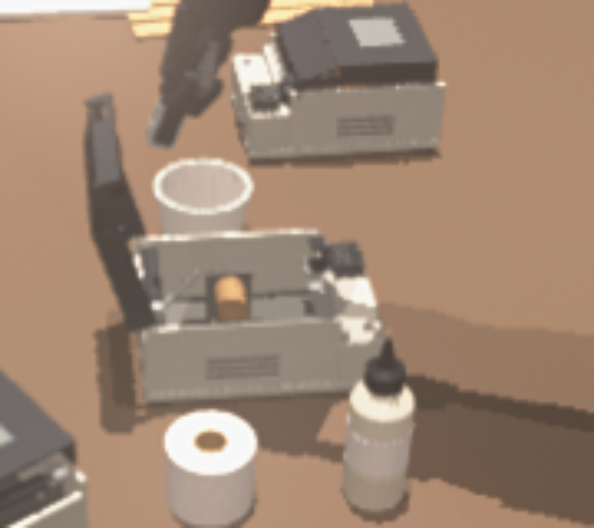

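The cover (at ~(105,200) in the crop) leans back past vertical, and the finger (165,130) is clear of it. I retreat and measure the angle and all positions.

```bash
python3 - <<'E'
from h import *
p=np.array(r.current_tool_pos())
r.move_linear(p-.08*X+.02*Z,ROT,vel=.12)
r.move_linear(p-.16*X+.10*Z,ROT,vel=.2)
r.move_to([.25,-.35,.33],[.987,.159,0,0]) if r.inverse_kinematics([.25,-.35,.33],[.987,.159,0,0]) is not None else print("noik")
t=grab("top");s=grab("side")
for nm,im in(("top",t),("side",s)):
    P=cloud(im);q=P-C;L=np.stack([q@X,q@Y,q[:,:,2]],2);px=im["pixels"].max(2)
    m=(L[:,:,2]>.12)&(L[:,:,2]<.26)&(abs(L[:,:,1])<.07)&(L[:,:,0]>.05)&(L[:,:,0]<.2)
    if m.sum()>20:
        c=L[m]; k=np.polyfit(c[:,2],c[:,0],1); print(nm,m.sum(),"cover z,x range",np.percentile(c,[2,98],axis=0).round(3),"fit deg",90+np.degrees(np.arctan(k[0])).round(1))
P0=cloud(np.load("pics/top.npy",allow_pickle=True).item());P1=cloud(t)
for nm,c,rad in(("roll",(.584,.148),.05),("bottle",(.459,.124),.045),("tub",(.632,-.196),.06)):
    for P in(P0,P1):
        m=(P[:,:,2]>.02)&(np.hypot(P[:,:,0]-c[0],P[:,:,1]-c[1])<rad); print(nm,m.sum(),np.mean(P[m],0).round(4))
for P in(P0,P1):
    q=P-C;L=np.stack([q@X,q@Y,q[:,:,2]],2)
    m=(L[:,:,0]>-.12)&(L[:,:,0]<-.06)&(abs(L[:,:,1])<.08)&(L[:,:,2]>.04)&(L[:,:,2]<.09); print("front",np.percentile(L[m],[2,50,98],axis=0).round(4).tolist())
print(r.current_t(),r.current_tool_pos(),np.round(r.current_contact_force(),2))
cv2.imwrite("pics/t5.png",cv2.resize(t["pixels"][130:280,140:340,::-1],None,fx=3,fy=3)); cv2.imwrite("pics/s5.png",cv2.resize(s["pixels"][120:280,200:380,::-1],None,fx=3.3,fy=3.3))
E
```

```text
top 955 cover z,x range [[ 0.103 -0.063  0.122]
 [ 0.131  0.063  0.226]] fit deg 90.6
side 600 cover z,x range [[ 0.102 -0.062  0.121]
 [ 0.139  0.069  0.226]] fit deg 97.9
roll 523 [0.582  0.1462 0.0548]
roll 518 [0.5823 0.1463 0.055 ]
bottle 347 [0.4579 0.1195 0.0998]
bottle 347 [0.4579 0.1194 0.0995]
tub 380 [ 0.6425 -0.2042  0.0471]
tub 383 [ 0.6426 -0.204   0.0468]
front [[-0.0989, -0.062, 0.0534], [-0.0796, 0.0, 0.0597], [-0.0609, 0.0618, 0.0751]]
front [[-0.099, -0.0617, 0.0526], [-0.0798, 0.0001, 0.0596], [-0.0608, 0.0621, 0.076]]
16.7583 [ 0.2506615  -0.34953638  0.32995959] [ 0.81 -0.73 -0.12]
```

View pics/s5.png

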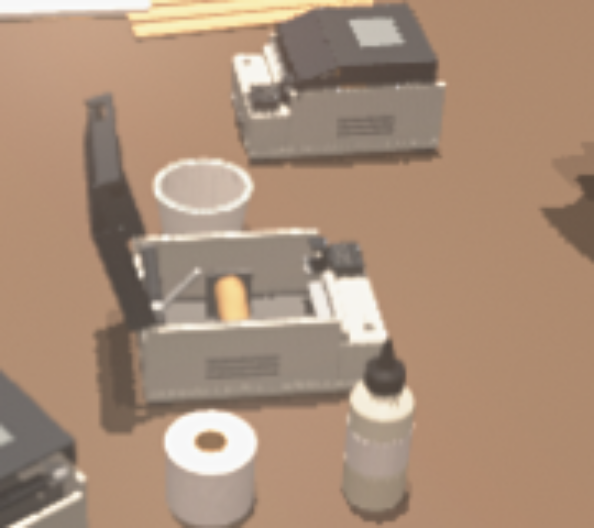

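View pics/t5.png

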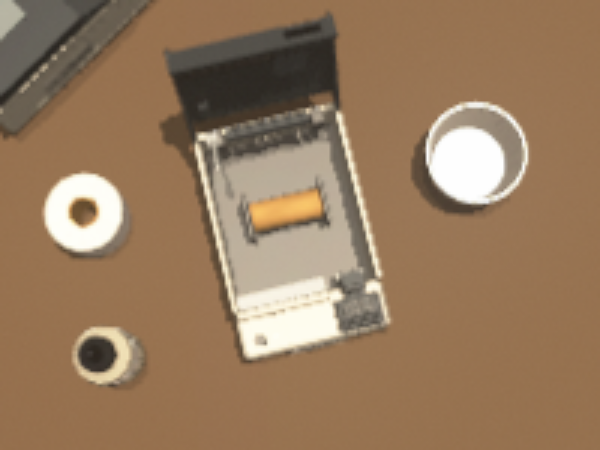

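The top view shows the cover fully back, with its lip at x≈0.10–0.13, z≈0.226. That fits the 1.85 rad model (front corner 0.132/0.220), and the cover has not moved since the last picture. The tab is up, and the printer and bystanders are within 1 mm of where they were.

```bash
python3 -c "
from cell import r
print(r.hand_in(),r.current_t())"
```

```text
the job is handed in; nothing more can be done
the job is handed in; nothing more can be done
```

The label printer is open: the tab was pressed and has sprung back up, the cover rests fully back at its stop, and the printer, roll, bottle and tub stayed within about 1 mm. The job was handed in at about 17 s of the 42 s allowed, but the hand-in gave no verdict.

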